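# Unhasp the stock chest and put the matches away

### The arm

A 6-joint arm with a two-finger parallel gripper is mounted at the origin on a cart in front of the work surface, level with it; the furniture and walls round the work are solid. World frame = base frame: x ahead of the robot, y to its left, z up, the work surface at z = 0. Lengths are in m, angles in rad, forces in N, time in s.
With the tool pointing down it reaches from about 0.25 to 0.8 m from the base axis. Payload 8.5 kg.
Tool frame: the origin (TCP) lies at the very end of the fingers, on their centre line; the grasp point (between the pads) lies 19 mm behind it; x points along the fingers, z is the direction in which the jaws open and shut, and the axes are right-handed (so a half turn about x gives the same grasp; the last joint's range is limited). The gripper opens to 85 mm and grips with 20 to 120 N. Pads are 22 mm wide; open, the fingers measure 114 mm over their backs; the gripper's body (76 mm by 85 mm) begins 54 mm behind the grasp point. The pads swing forward as they close: fully open they stand 13 mm farther back than shut.
Start: joints at [-1.222, 0.238, -0.013, 1.319, 0, 1.571], TCP at [0.179, -0.493, 0.231] pointing down, gripper open.
Joint ranges: [-2.66, 2.66], [-1.03, 1.9], [-1.14, 1.46], [-1.82, 2.27], [-1.45, 1.34], [-3.14, 3.14]. Speed limits (rad/s): [2.22, 2.22, 2.79, 3.14, 3.14, 3.14].

### API

Orientations are given as [roll, pitch, yaw] about the fixed x, y, z axes, in that order (R = Rz(yaw) Ry(pitch) Rx(roll)).
In Python, from workcell import bot, viewer gives the robot as it stands. The module is installed in compiled form; this text tells all that it offers. Calls block until the motion is done:
- bot.goto(position, orientation): joint-space move of the TCP to a pose.
- bot.line_to(position, orientation=None, velocity=0.15, until_force=None): straight line of the TCP; orientation=None keeps the orientation; velocity is the mean speed in m/s. With until_force (N) it stops when the force on the tool has changed by that much, and returns True; else False.
- bot.movej(angles): joint-space move.
- bot.command_gripper(opening, effort=None): finger opening in m; effort is the grip in N (None keeps the last); returns when the fingers have stopped.
- bot.wait(seconds).
- bot.inverse_kinematics(position, orientation): joint angles nearest the present ones, or None.
- bot.sense(): the state.
- viewer.grab_frame(name): name is "scene" or "top" or "wrist"; returns (picture, depth): 480x640x3 uint8, blue, green, red; 480x640 float32, m along the optical axis (not along the pixel's ray), 0 where there is no reading.
- viewer.camera_params(name): a dict with "fx", "fy", "cx", "cy" (pixels), "k1" (the pictures are not rectified: a ray, as slopes to the right and down, at radius r is drawn at 1 + k1 r^2 times it, then the intrinsics apply), "rvec" (rotation vector, rad) and "tvec" (3), from world to camera coordinates, as OpenCV has them; the wrist camera has in their place "hand_eye" (4x4, takes a point from camera to tool coordinates, whose origin is the TCP and whose axes are the tool frame's). Camera axes: x right, y down, z forward; pixel columns grow to the right and rows downward; lengths in m; the calibration is good to about 2 mm. A picture is of the moment at which its call begins: read the wrist's pose just before it. camera_params takes no time and is no camera call.
A pose or a line that the arm cannot do raises bot.IKError and nothing moves.
- bot.sign_off(): hands the job in, once; it reports no verdict.
The state is a dict: "time": time; "q": joint angles; "joint_vel": joint speeds; "joint_torque": joint torques, N m; "eef_pos": TCP position; "tcp_rot": TCP orientation; "wrist_force": force on the tool from outside, world axes, zero at the start; "moment": the same for the moment, N m; "gripper_width": finger opening in m.
Only numpy, scipy, OpenCV 4.12 (cv2) and the standard library are available. Lean on these libraries where they do the work, as an engineer would, in place of code of your own. Each camera call takes 0.05 s, during which the arm holds its last target.

### The job

The matches belong in the small wooden chest. Flip its hasp up off the staple and fold it right back over the lid, and only then raise the lid until it stands fully open by itself; put the matchbox inside the chest and leave the lid open. The chest stands loose and must not be shoved along the table or tipped, and everything else on the table stays where it is.

Things in the scene. Friction and masses are not known exactly. Their poses are not given: they have to be found in the camera images.
- chest: plain wooden chest with steel fittings, loose on the table (about 2.3 kg; slides when pushed with some 10 to 18 N). 160 mm deep (x), 180 wide (y), 86 high without the lid; walls 10 mm; inside 140 x 160 mm, floor 8 mm above the table. Origin: centre of the underside; x from the front (hasp side, facing the robot) to the back (lid hinge), y along the hinge, z up
- chest_mouth (a point): centre of the chest's open top, 86 mm above its underside; axes as the chest's
- staple (a point): outer end of the staple, an upright steel eye (5 mm thick in y, 13 mm high) that sticks 19 mm out of the middle of the chest's front, 76 mm above the table, through the 14 x 20 mm slot of the hasp
- lid (a joint): lid angle: 0 shut, 1.57 upright, 1.85 (stop) leaning back open. Stiff hinge (0.38 N m friction): stays where left. Board 163 x 186 x 14 mm, 0.24 kg; shut, its top is 100 mm above the table. It cannot rise more than a few degrees while the hasp is over the staple
- lid_hinge (a point): middle of the lid's hinge line, top of the back wall: 80 mm behind the chest's centre, 86 mm above its underside; axes turn with the lid (x along the lid away from the front, z out of its upper face)
- lid_knob (a point): centre of the head of the knob on the lid: head 24 mm across and 16 mm high, on a 12 mm neck; 97 mm in front of the hinge line, 30 mm from it along the lid's z (16 mm above the lid's upper face); axes as lid_hinge
- lid_edge (a point): middle of the lid's front edge, at half its thickness (163 mm from the hinge line, 7 mm above its level along the lid's z); axes as lid_hinge
- hasp (a joint): hasp angle relative to the lid, turning about the chest's y: 0 hangs down the chest's front over the staple, 1.57 straight out to the front, 3.14 stands up from the lid, 4.35 (stop) folded back over the lid, its lip all but resting on it. Stiff pin (0.026 N m friction): stays where left; may start up to 0.2 off the front
- hasp_pin (a point): middle of the hasp's hinge pin on the lid's front top edge: with the lid shut 88 mm in front of the chest's centre and 103.5 mm above its underside; axes turn with the hasp
- hasp_lip (a point): middle of the rolled edge of the hasp's lip, a bar 38 mm long (y) and 8 thick that overhangs the strap by 3 mm each side. Hasp: steel strap 32 mm wide (y), 4 thick, 49 long from its pin, slotted; its end is bent to a lip that juts 16 mm to the front while it hangs. 46.5 mm from the pin along the strap, 12 mm out along the lip; z axis along the strap to the pin, -x out along the lip. Pinched lightly by its ends it turns between the fingers
- matchbox: closed box of matches, 36 (x) x 55 (y) x 16 mm high, 12 g, lying flat on the table behind the soap boxes; origin: centre of the underside
- tealight_0: tealight candle in a metal cup, 38 mm across, 20 mm high; bystander, origin under its centre
- tealight_1: another such tealight; bystander
- mug: white mug, 74 mm across, 105 mm with its handle, 83 mm high; bystander, origin under its centre
- tealight_2: a third tealight, at the front right of the table; bystander
- pencil: pencil, 154 mm long, 7 mm thick, lying at the front of the table; bystander

How it is judged:
By the outcome, as a careful person would: the job done as asked, in the order asked, and still so for the second after the job is handed in, with the robot touching nothing.
It also fails if it takes over 72 s, if anything falls off the work surface, if the arm or the gripper's body presses on something with over 40 N, if the wrist force passes 120 N, or if a joint passes its speed limit or range.

## Working session

There is one attempt and no reset: what is moved stays moved. The work goes in short steps, each a Python script; the robot and the scene stay as the last script left them, time stands still between calls to the robot, and variables do not carry over. Pictures are saved under pics/ and viewed, and the job is handed in when it is done.

```bash
mkdir -p pics; cat > h.py <<'E'
import numpy as np, cv2
from workcell import bot, viewer
from scipy.spatial.transform import Rotation as R
def grab(n, save=None):
    s=bot.sense(); im,d=viewer.grab_frame(n)
    if save: cv2.imwrite('pics/'+save,im)
    return s,im,d
def cam_pose(n,s):
    p=viewer.camera_params(n)
    if n=='wrist':
        T=np.array(p['hand_eye']); Rt=R.from_euler('xyz',s['tcp_rot']).as_matrix()
        return p,Rt@T[:3,:3],Rt@T[:3,3]+np.array(s['eef_pos'])
    Rm=cv2.Rodrigues(np.array(p['rvec'],float))[0]
    return p,Rm.T,-Rm.T@np.array(p['tvec'],float).ravel()
def rays(p,uv):
    K=np.array([[p['fx'],0,p['cx']],[0,p['fy'],p['cy']],[0,0,1.]])
    return cv2.undistortPoints(np.array(uv,float).reshape(-1,1,2),K,np.array([p['k1'],0,0,0.])).reshape(-1,2)
def cloud(n,s,d):
    p,Rc,t=cam_pose(n,s)
    v,u=np.mgrid[0:480,0:640]
    a=rays(p,np.stack([u.ravel(),v.ravel()],1))
    P=np.c_[a,np.ones(len(a))]*d.reshape(-1,1)
    W=(P@Rc.T+t).reshape(480,640,3); W[d<=0]=np.nan
    return W
def px2plane(n,s,uv,z):
    p,Rc,t=cam_pose(n,s); a=rays(p,uv); D=np.c_[a,np.ones(len(a))]@Rc.T
    return t+D*((z-t[2])/D[:,2])[:,None]
E
python3 - <<'E'
from h import *
s=bot.sense(); print({k:np.round(v,3) for k,v in s.items()})
for n in ['scene','top','wrist']:
    s,im,d=grab(n,n+'0.png'); np.save(n+'0.npy',cloud(n,s,d)); p,Rc,t=cam_pose(n,s); print(n,p['fx'],p['k1'],t,Rc[:,2])
E
```

```text
{'time': np.float64(0.0), 'q': array([-1.222,  0.239, -0.014,  1.319,  0.   ,  1.571]), 'joint_vel': array([-0.   , -0.001,  0.002, -0.   ,  0.   ,  0.001]), 'joint_torque': array([-2.0000e-03, -5.3878e+01,  3.4644e+01,  1.9000e-02, -0.0000e+00,
        0.0000e+00]), 'eef_pos': array([ 0.179, -0.493,  0.231]), 'tcp_rot': array([3.141, 1.569, 1.919]), 'wrist_force': array([-0.234, -0.261,  0.1  ]), 'moment': array([ 0.012, -0.019, -0.012]), 'gripper_width': np.float64(0.085)}
scene 472.98789104506034 -0.11962398179201134 [-0.46395332  0.66474871  0.96712368] [ 0.6353704  -0.47980561 -0.60505457]
top 464.1813289501537 -0.02603052525008502 [ 0.21187612 -0.01778356  1.140567  ] [ 0.23232751 -0.02681591 -0.97226788]
wrist 401.9377292296876 -0.060338438052477884 [ 0.24884103 -0.46910384  0.37344505] [-0.27207659 -0.09771295 -0.95730168]
```

View pics/scene0.png

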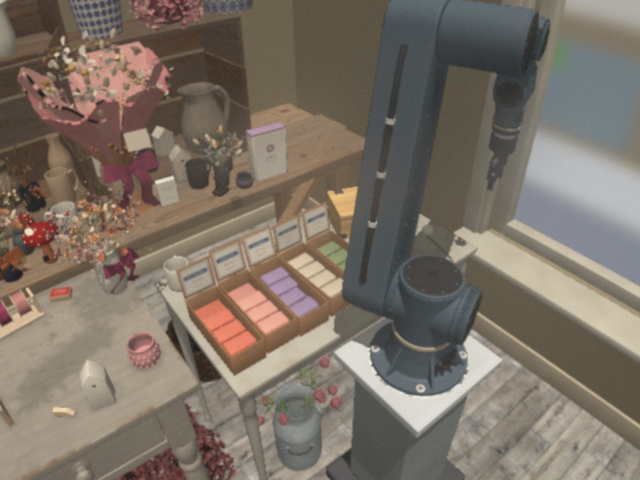

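View pics/top0.png

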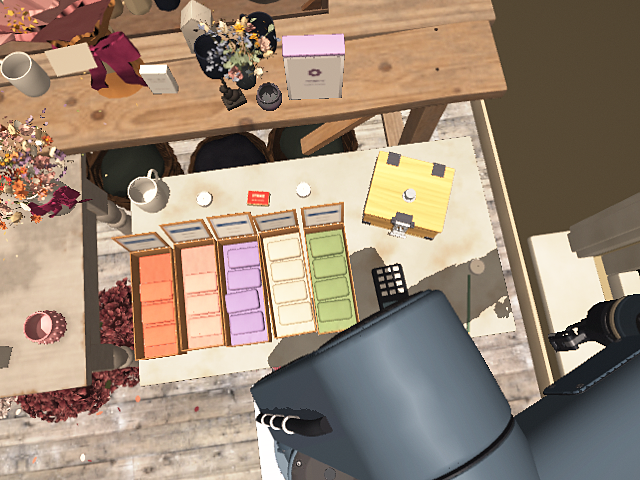

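View pics/wrist0.png

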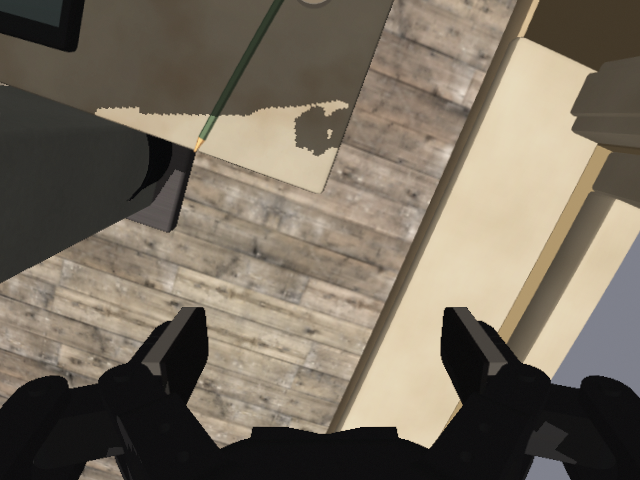

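The top view shows the chest at about (408,195), the hasp at (400,225), the matchbox at (259,198), tealights at (204,199) and (304,190), the mug at (147,190), and the pencil at about (468,295).

```bash
python3 - <<'E'
from h import *
im=cv2.imread('pics/top0.png')
cv2.imwrite('pics/topc.png',cv2.resize(im[130:260,340:470],None,fx=4.6,fy=4.6,interpolation=cv2.INTER_CUBIC))
cv2.imwrite('pics/topm.png',cv2.resize(im[160:260,110:350],None,fx=3.3,fy=3.3,interpolation=cv2.INTER_CUBIC))
W=np.load('top0.npy')
for u,v in [(410,195),(390,175),(440,180),(375,210),(435,230),(400,225),(259,198),(204,199),(304,190),(147,190),(320,215),(275,225),(468,295),(478,267),(420,115),(450,300),(330,60),(140,380),(515,330)]: print(u,v,W[v,u].round(3))
# lid top
M=(W[...,2]>0.09)&(W[...,2]<0.106); M[:, :350]=0;M[:,470:]=0;M[:140]=0;M[255:]=0
c=cv2.findContours(M.astype('uint8'),0,2)[0]; 
pts=W[M][:,:2]
r=cv2.minAreaRect((pts*1000).astype('float32')); print(r, cv2.boxPoints(r),np.median(W[M][:,2]))
E
```

```text
410 195 [ 0.516 -0.265  0.126]
390 175 [ 0.58  -0.233  0.1  ]
440 180 [ 0.551 -0.349  0.099]
375 210 [ 0.5   -0.184  0.097]
435 230 [ 0.432 -0.312  0.101]
400 225 [ 0.456 -0.234  0.1  ]
259 198 [0.595 0.09  0.02 ]
204 199 [0.615 0.23  0.012]
304 190 [ 0.601 -0.026  0.016]
147 190 [0.662 0.376 0.008]
320 215 [ 0.498 -0.053  0.129]
275 225 [0.496 0.052 0.103]
468 295 [ 0.28  -0.386  0.007]
478 267 [ 0.344 -0.425  0.006]
420 115 [ 0.798 -0.38  -0.051]
450 300 [ 0.275 -0.342  0.001]
330 60 [ 0.773 -0.114  0.302]
140 380 [0.193 0.422 0.001]
515 330 [ 0.181 -0.485 -0.004]
((534.5430908203125, -272.7125244140625), (186.58187866210938, 178.76951599121094), 67.11224365234375) [[ 415.91235 -323.89438]
 [ 580.60706 -393.4227 ]
 [ 653.1738  -221.53067]
 [ 488.47913 -152.00235]] 0.09938040052650321
```

View pics/topc.png

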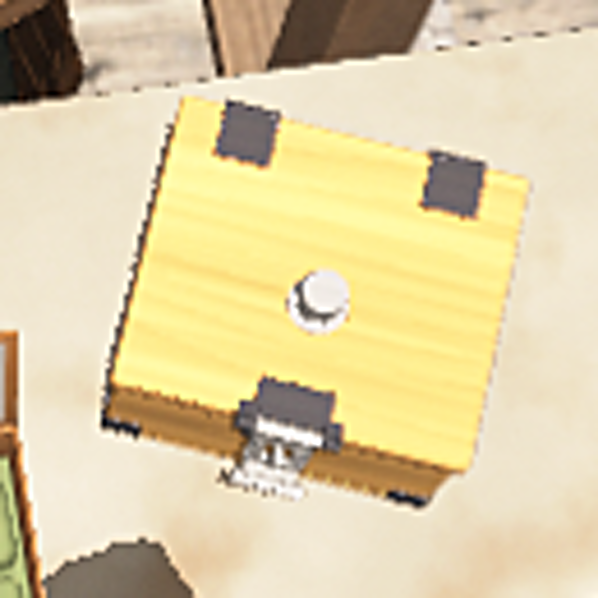

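View pics/topm.png

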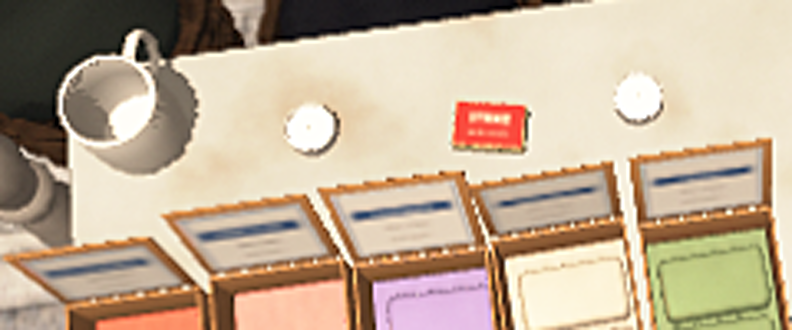

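```bash
python3 - <<'E'
from h import *
s=bot.sense()
uv=np.array([[115,385],[182,97],[528,180],[465,468]])/4.6+[340,130]-0.4
c=px2plane('top',s,uv,0.1)[:,:2]; print(c.round(4))
n=[np.linalg.norm(c[i]-c[(i+1)%4]) for i in range(4)];print(np.round(n,4))
for a,b in [(0,1),(3,2)]: e=c[b]-c[a]; print(np.degrees(np.arctan2(e[1],e[0])))
for a,b in [(0,3),(1,2)]: e=c[b]-c[a]; print(np.degrees(np.arctan2(e[1],e[0]))+90)
m=np.array([[452,103],[527,103],[527,147],[452,147]])/3.3+[110,160]
m=np.array([[458,101],[528,106],[523,152],[452,146]])/3.3+[110,160]-.35
q=px2plane('top',s,m,0.016); print(q.round(3),q.mean(0))
print(px2plane('top',s,[[204,199],[304,190],[135,184],[156,178]],0.02).round(3))
W=np.load('top0.npy')
# soap boxes: heights in y<-0.0 region
for x in np.arange(0.2,0.6,0.03):
    k=(abs(W[...,0]-x)<0.012)&(W[...,1]>-0.14)&(W[...,1]<0.45)
    print(round(x,2),np.nanmax(W[...,2][k]).round(3), W[...,1][k&(W[...,2]>0.02)].min().round(3))
E
```

```text
[[ 0.495  -0.1577]
 [ 0.6449 -0.2182]
 [ 0.5737 -0.3882]
 [ 0.4272 -0.3245]]
[0.1616 0.1843 0.1597 0.1801]
-21.994188891529102
-23.491705650143864
-22.11675070648674
-22.73900681963643
[[0.621 0.114 0.016]
 [0.609 0.061 0.016]
 [0.573 0.069 0.016]
 [0.585 0.123 0.016]] [0.59682089 0.09197149 0.016     ]
[[ 0.612  0.228  0.02 ]
 [ 0.6   -0.026  0.02 ]
 [ 0.678  0.401  0.02 ]
 [ 0.687  0.347  0.02 ]]
0.2 0.816 -0.138
0.23 0.814 -0.126
0.26 0.077 -0.108
0.29 0.078 -0.108
0.32 0.077 -0.108
0.35 0.077 -0.108
0.38 0.077 -0.108
0.41 0.077 -0.108
0.44 0.076 -0.108
0.47 0.076 -0.108
0.5 0.175 -0.107
0.53 0.166 0.112
0.56 0.355 0.433
0.59 0.394 0.069
```

```bash
cat >> h.py <<'E'
try: C
except NameError: C=dict(o=np.array([0.536,-0.2725]),yaw=np.radians(-22.6))
import json,os
if os.path.exists('chest.json'):
    j=json.load(open('chest.json')); C=dict(o=np.array(j['o']),yaw=j['yaw'])
def c2w(p):
    c,s_=np.cos(C['yaw']),np.sin(C['yaw']); x,y,z=p
    return np.array([C['o'][0]+c*x-s_*y,C['o'][1]+s_*x+c*y,z])
def w2c(P):
    P=np.asarray(P); D=P[...,:2]-C['o']; c,s_=np.cos(C['yaw']),np.sin(C['yaw'])
    return np.stack([c*D[...,0]+s_*D[...,1],-s_*D[...,0]+c*D[...,1],P[...,2]],-1)
def ori(a,sgn=1,yaw=None):
    """tool pointing ahead(yaw) and down by a from horizontal; jaws along yaw's y"""
    y=C['yaw'] if yaw is None else yaw
    cx=np.array([np.cos(y),np.sin(y),0]); cy=np.array([-np.sin(y),np.cos(y),0])
    x=np.cos(a)*cx-np.sin(a)*np.array([0,0,1.]); z=sgn*cy
    M=np.stack([x,np.cross(z,x),z],1)
    return R.from_matrix(M).as_euler('xyz')
def tcp(grip,a,back,yaw=None):
    """TCP so that the point `back` behind the TCP lies at grip(world)"""
    y=C['yaw'] if yaw is None else yaw
    x=np.cos(a)*np.array([np.cos(y),np.sin(y),0])-np.array([0,0,np.sin(a)])
    return np.asarray(grip)+back*x
E
python3 - <<'E'
from h import *
print(np.round(viewer.camera_params('wrist')['hand_eye'],3))
for a in (45,60,90):
  for sg in (1,-1):
    p=tcp(c2w((-100,0,57) and (-.1,0,.057)),np.radians(a),-.1)
    q=bot.inverse_kinematics(p,ori(np.radians(a),sg)); print(a,sg,p.round(3),None if q is None else np.round(q,2))
W=np.load('top0.npy')
k=(W[...,1]>0.03)&(W[...,1]<.16)&(W[...,2]>0.09)&(W[...,0]<.7)
P=W[k]
for x in np.arange(.48,.56,.01):
    b=P[abs(P[:,0]-x)<.005]; print(round(x,2),len(b), b[:,2].max() if len(b) else 0)
E
```

```text
[[ 0.    -0.289  0.957 -0.143]
 [ 0.001 -0.957 -0.289  0.074]
 [ 1.     0.001  0.     0.001]
 [ 0.     0.     0.     1.   ]]
45 1 [ 0.378 -0.207  0.128] None
45 -1 [ 0.378 -0.207  0.128] None
60 1 [ 0.398 -0.215  0.144] [-0.55 -0.16 -0.84  0.37  0.08 -0.13]
60 -1 [ 0.398 -0.215  0.144] [-0.55 -0.16 -0.84  0.37  0.08  3.01]
90 1 [ 0.444 -0.234  0.157] [-0.49  0.24 -0.21  1.12  0.   -0.09]
90 -1 [ 0.444 -0.234  0.157] [-0.49  0.24 -0.21  1.12  0.    3.05]
0.48 0 0
0.49 79 0.10845892421971381
0.5 624 0.17531485346837594
0.51 261 0.17395831854970034
0.52 37 0.17128475028210122
0.53 0 0
0.54 0 0
0.55 0 0
0.56 0 0<sys>:0: UserWarning: Gimbal lock detected. Setting third angle to zero since it is not possible to uniquely determine all angles.
```

```bash
python3 - <<'E' 2>/dev/null
from h import *
def lip(f): 
    return np.array([-.088,0,.1035])+np.array([-.0465*np.sin(f)-.012*np.cos(f),0,-.0465*np.cos(f)+.012*np.sin(f)])
for sg in (1,-1):
  for a in (30,40,50,60,70,80):
    r=[]
    for f in (0,.2,.8,1.57,2.3,3.14,4.35):
        q=bot.inverse_kinematics(tcp(c2w(lip(f)),np.radians(a),.008),ori(np.radians(a),sg)); r.append(q is not None)
    print(sg,a,r, [bot.inverse_kinematics(tcp(c2w(lip(0)),np.radians(a),.008-k),ori(np.radians(a),sg)) is not None for k in (.03,.05,.08)])
E
```

```text
1 30 [False, False, False, False, False, False, False] [False, False, False]
1 40 [False, False, False, False, False, True, True] [False, False, False]
1 50 [True, True, True, True, True, True, True] [True, True, True]
1 60 [True, True, True, True, True, True, True] [True, True, True]
1 70 [True, True, True, True, True, True, True] [True, True, True]
1 80 [True, True, True, True, True, True, True] [True, True, True]
-1 30 [False, False, False, False, False, False, False] [False, False, False]
-1 40 [False, False, False, False, False, True, True] [False, False, False]
-1 50 [True, True, True, True, True, True, True] [True, True, True]
-1 60 [True, True, True, True, True, True, True] [True, True, True]
-1 70 [True, True, True, True, True, True, True] [True, True, True]
-1 80 [True, True, True, True, True, True, True] [True, True, True]
```

```bash
python3 - <<'E' 2>/dev/null
from h import *
a=np.radians(55)
bot.goto(tcp(c2w((-.1,0,.07)),a,-.09),ori(a))
bot.command_gripper(.052,30)
s,im,d=grab('wrist','w1.png'); np.save('w1.npy',cloud('wrist',s,d)); np.save('w1d.npy',d)
print(s['time'],s['eef_pos'],s['gripper_width'],s['wrist_force'])
grab('top','t1.png')
E
```

```text
2.0917 [ 0.39599491 -0.21443341  0.14368148] 0.051887333356449586 [-0.68130188  0.01481261  0.32590802]
```

View pics/w1.png

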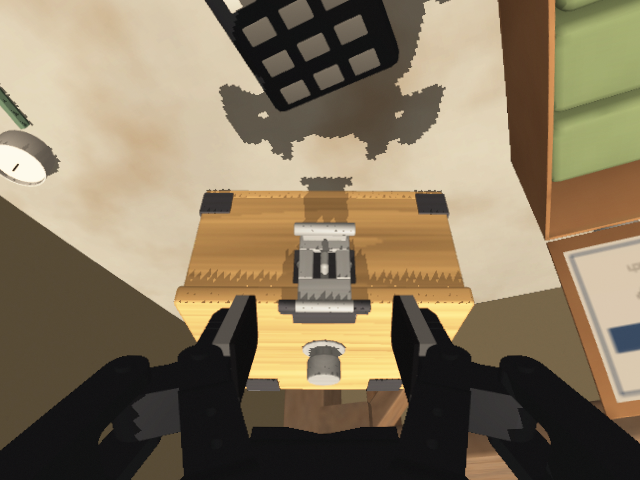

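The wrist view is upside down and shows the front of the chest. The lip is at about (325,229), the staple at (325,258), the pin at (325,307) and the fingertips at (245,300) and (405,300).

```bash
python3 - <<'E'
import cv2
im=cv2.imread('pics/w1.png')
cv2.imwrite('pics/w1c.png',cv2.resize(im[180:330,165:485],None,fx=2.5,fy=2.5,interpolation=cv2.INTER_CUBIC))
cv2.imwrite('pics/w1h.png',cv2.resize(im[210:350,255:395],None,fx=4.2,fy=4.2,interpolation=cv2.INTER_CUBIC))
E
```

```text
(no output)
```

View pics/w1c.png

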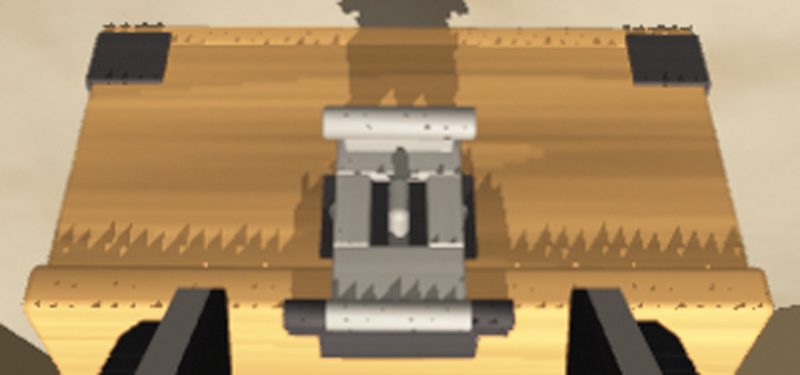

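View pics/w1h.png

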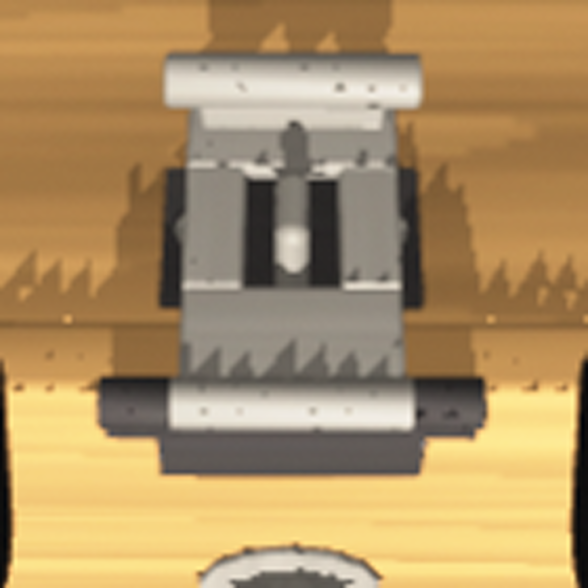

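```bash
python3 - <<'E' 2>/dev/null
from h import *
from scipy.optimize import least_squares
s=bot.sense()
def proj(n,P):
    p,Rc,t=cam_pose(n,s); K=np.array([[p['fx'],0,p['cx']],[0,p['fy'],p['cy']],[0,0,1.]])
    X=(np.asarray(P)-t)@Rc; return cv2.projectPoints(X,np.zeros(3),np.zeros(3),K,np.array([p['k1'],0,0,0.]))[0].reshape(-1,2)
# right in image = +? determine by residual
wpx=np.array([[24,303],[772,305],[101,29],[697,28]])/2.5+[165,180]-.3
wp=[(-.083,-.093,.1),(-.083,.093,.1),(-.08,-.09,0),(-.08,.09,0)]
tpx=np.array([[115,385],[182,97],[528,180],[465,468]])/4.6+[340,130]-0.4
tp=[(-.083,.093,.1),(.08,.093,.1),(.08,-.093,.1),(-.083,-.093,.1)]
def W_(v,pts):
    c,q=np.cos(v[2]),np.sin(v[2]); return np.array([[v[0]+c*x-q*y,v[1]+q*x+c*y,z] for x,y,z in pts])
fw=lambda v:(proj('wrist',W_(v,wp))-wpx).ravel()
ft=lambda v:(proj('top',W_(v,tp))-tpx).ravel()
v0=[.536,-.2725,-.395]
for nm,f in (('w',fw),('t',ft),('both',lambda v:np.r_[fw(v),ft(v)])):
    r=least_squares(f,v0); print(nm,r.x.round(4),np.degrees(r.x[2]).round(2),r.fun.round(1))
r=least_squares(lambda v:np.r_[fw(v),0.5*ft(v)],v0).x
json.dump(dict(o=list(r[:2]),yaw=r[2]),open('chest.json','w'))
C['o']=r[:2];C['yaw']=r[2]
W=np.load('w1.npy'); w=w2c(W)
for nm,(u,v) in dict(lip=(325,229),pin=(325,307),staple=(325,268),strap=(325,290),strapend=(325,240),lipL=(297,229),lipR=(352,229),tipL=(245,300),tipR=(405,300)).items():
    print(nm,np.nanmedian(w[v-1:v+2,u-1:u+2],axis=(0,1)).round(4))
# finger tips in tool frame
Rt=R.from_euler('xyz',s['tcp_rot']).as_matrix(); T=(W-s['eef_pos'])@Rt
for (u,v) in [(245,298),(245,303),(240,310),(405,298),(405,303),(410,310),(245,340),(405,340)]: print(u,v,T[v,u].round(4))
E
```

```text
w [ 0.5401 -0.275  -0.395 ] -22.63 [-3.1  2.8  3.5  2.1  1.5 -1.2 -2.  -0.6]
t [ 0.5367 -0.2727 -0.3939] -22.57 [-1.2 -0.1 -0.4 -0.5  0.4 -0.5  1.2  1. ]
both [ 0.5396 -0.2747 -0.394 ] -22.57 [-3.3  2.4  3.9  1.6  1.4 -1.7 -1.7 -1.3 -0.6 -1.4  0.2 -1.7  0.9 -1.8
  1.8 -0.3]
lip [-0.1068  0.0004  0.0609]
pin [-0.0902  0.0004  0.1059]
staple [-0.0966  0.0004  0.0828]
strap [-0.0908  0.0004  0.0948]
strapend [-0.0946  0.0004  0.0599]
lipL [-0.1075 -0.0168  0.0613]
lipR [-0.107  0.017  0.061]
tipL [-0.172  -0.0285  0.1475]
tipR [-0.1714  0.0286  0.1473]
245 298 [-0.01    0.0105 -0.0293]
245 303 [-0.0141  0.0104 -0.0286]
240 310 [-0.0187  0.0101 -0.0294]
405 298 [-0.01    0.0105  0.0284]
405 303 [-0.0145  0.0107  0.0276]
410 310 [-0.0193  0.0104  0.0284]
245 340 [-0.0255  0.0025 -0.0269]
405 340 [-0.0293  0.0048  0.0251]
```

```bash
cat >> h.py <<'E'
def lip(f): 
    return np.array([-.088,0.0004,.1035])+np.array([-.0465*np.sin(f)-.012*np.cos(f),0,-.0465*np.cos(f)+.012*np.sin(f)])
def st(tag=''):
    s=bot.sense(); print(tag,'t%.1f'%s['time'],np.round(w2c(s['eef_pos']),4),'F',np.round(s['wrist_force'],1),'w%.4f'%s['gripper_width'],flush=True); return s
E
python3 - <<'E' 2>/dev/null
from h import *
a=np.radians(55); B=.013
bot.line_to(tcp(c2w(lip(.1)),a,B-.06),ori(a)); st()
r=bot.line_to(tcp(c2w(lip(.1)),a,B),velocity=.06,until_force=8); st(r)
bot.command_gripper(.03,20); st('grip')
s,im,d=grab('wrist','w2.png')
E
```

```text
t2.7 [-0.132   0.0005  0.0965] F [ 0.3 -0.2 -0.3] w0.0521
False t3.8 [-0.0972  0.0004  0.048 ] F [-0.6 -0.2 -0.3] w0.0520
grip t4.1 [-0.097   0.0005  0.0482] F [0.3 1.1 1.6] w0.0369
```

View pics/w2.png

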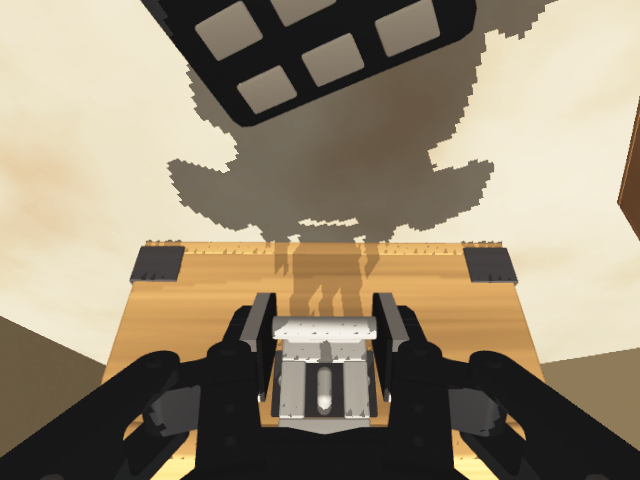

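The lip (325,328) is held between the pads at (265,330) and (385,330). Next comes the arc.

```bash
python3 - <<'E' 2>/dev/null
from h import *
B=.013
for f in np.linspace(.1,4.2,15)[1:]:
    a=np.radians(55+ (85-55)*np.clip((f-.1)/3.6,0,1))
    bot.line_to(tcp(c2w(lip(f)),a,B),ori(a),velocity=.09)
    s=st('%.2f'%f)
    if np.linalg.norm(s['wrist_force'])>18: print('stop');break
grab('wrist','w3.png'); grab('top','t3.png')
im=cv2.imread('pics/t3.png'); cv2.imwrite('pics/t3c.png',cv2.resize(im[130:280,330:490],None,fx=4,fy=4,interpolation=cv2.INTER_CUBIC))
E
```

```text
0.39 t4.5 [-0.1098  0.0005  0.0544] F [ 0.7  1.2 -0.9] w0.0370
0.69 t4.8 [-0.12    0.0006  0.0637] F [ 1.6  3.5 -0.5] w0.0369
0.98 t5.1 [-0.1269  0.0006  0.0756] F [ 0.8  3.8 -1.1] w0.0369
1.27 t5.4 [-0.1304  0.0004  0.0888] F [ 1.   3.5 -1.5] w0.0372
1.56 t5.7 [-1.304e-01  1.000e-04  1.020e-01] F [-3.   2.5 -1.6] w0.0366
1.86 t6.0 [-0.1262 -0.      0.1143] F [-6.5  2.2  0.8] w0.0368
2.15 t6.3 [-1.165e-01 -1.000e-04  1.256e-01] F [-4.1  0.9  1. ] w0.0369
2.44 t6.6 [-1.044e-01 -1.000e-04  1.338e-01] F [ 0.9 -2.2 -5.4] w0.0370
2.74 t6.9 [-0.0922  0.      0.1379] F [-2.1 -2.8 -0.4] w0.0369
3.03 t7.2 [-7.90e-02  1.00e-04  1.38e-01] F [-2.6 -2.9  2.9] w0.0372
3.32 t7.5 [-0.0654  0.      0.1348] F [-1.6 -3.8  6.8] w0.0368
3.61 t7.8 [-0.0532 -0.      0.1276] F [ 1.3 -6.4  7.5] w0.0366
3.91 t8.1 [-4.350e-02 -1.000e-04  1.175e-01] F [ 4.1 -6.9  8.5] w0.0369
4.20 t8.4 [-3.690e-02 -1.000e-04  1.051e-01] F [ 7.  -8.   7.7] w0.0367
```

View pics/w3.png

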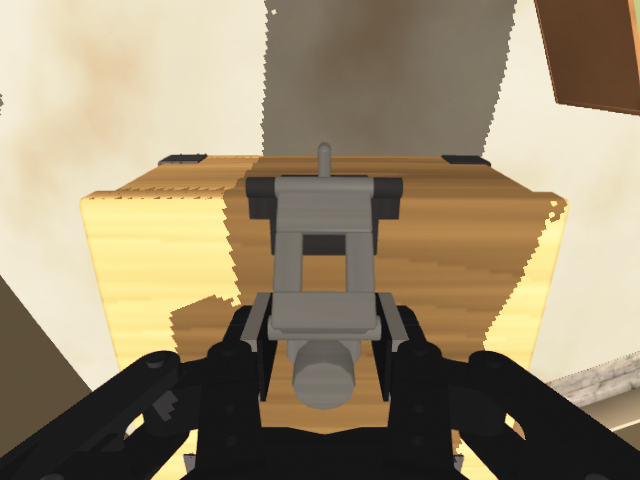

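View pics/t3c.png

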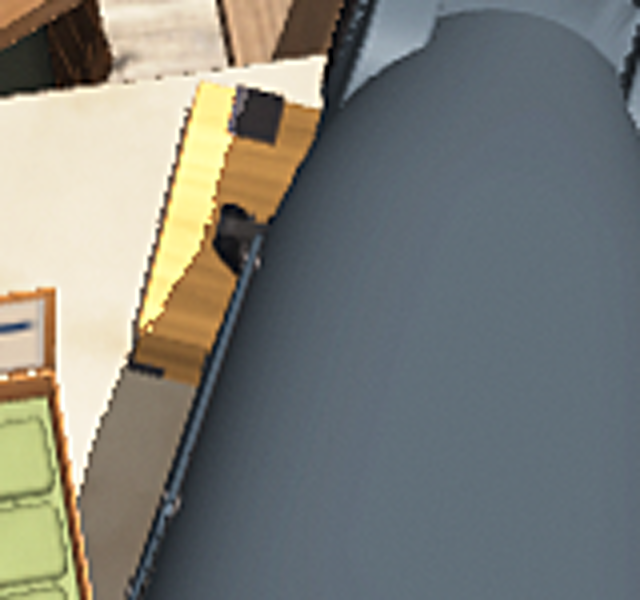

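```bash
python3 - <<'E' 2>/dev/null
from h import *
bot.command_gripper(.052,20); st('open')
p=bot.sense()['eef_pos']; a=np.radians(85)
bot.line_to(p+np.array([0,0,.05]),velocity=.15)
a=np.radians(90)
bot.command_gripper(0,20); 
bot.line_to(c2w((-.060,0,.150)),ori(a)); st('above')
r=bot.line_to(c2w((-.060,0,.105)),velocity=.04,until_force=6); st(r)
bot.line_to(c2w((-.060,0,.18)),velocity=.2)
bot.command_gripper(.045,60)
bot.line_to(c2w((-.10,0,.20)),ori(np.radians(75)))
s,im,d=grab('wrist','w4.png'); np.save('w4.npy',cloud('wrist',s,d)); st()
W=w2c(np.load('w4.npy'))
E
```

```text
open t8.8 [-0.0417  0.0008  0.1025] F [0.  0.3 0.4] w0.0519
above t10.1 [-0.0592 -0.      0.1497] F [0.5 0.4 1.2] w-0.0001
True t10.9 [-0.06    0.      0.1182] F [-1.8  2.1 10.9] w-0.0002
 t12.3 [-9.970e-02 -1.000e-04  2.008e-01] F [ 0.9 -0.1  0.4] w0.0453
```

View pics/w4.png

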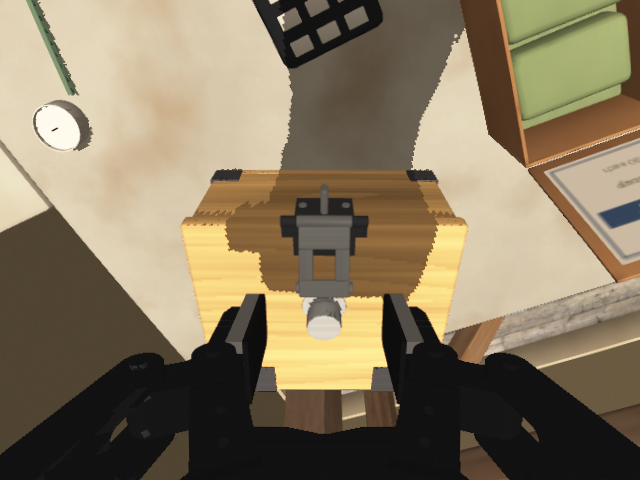

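The hasp lies folded back, with its end at (325,288) just in front of the knob at (323,325). Next I grip the knob.

```bash
cat >> h.py <<'E'
def lidp(x,z,th):
    return np.array([.080+x*np.cos(th)+z*np.sin(th),0.0003,.086-x*np.sin(th)+z*np.cos(th)])
E
python3 - <<'E' 2>/dev/null
from h import *
W=w2c(np.load('w4.npy'))
m=(abs(W[...,0]+.017)<.03)&(abs(W[...,1])<.02)&(W[...,2]>.119)&(W[...,2]<.13)
P=W[m]; print(len(P),P.mean(0).round(4),P.min(0).round(4),P.max(0).round(4))
for th in (0,.2,.4,.6,.8,.9,1.0):
    r=[]
    for ad in (90,95,100,110,120,130):
        a=np.radians(ad); q=bot.inverse_kinematics(tcp(c2w(lidp(-.097,.03,th)),a,.012),ori(a)); r.append(None if q is None else (round(q[3],2),round(q[5],2)))
    print(th,r)
E
```

```text
1249 [-0.0274 -0.0011  0.1227] [-0.047  -0.0167  0.119 ] [-0.0044  0.0145  0.1255]
0 [(np.float64(1.07), np.float64(-0.08)), (np.float64(1.19), np.float64(-0.07)), (np.float64(1.31), np.float64(-0.07)), (np.float64(1.55), np.float64(-0.06)), (np.float64(1.79), np.float64(-0.05)), (np.float64(2.04), np.float64(-0.05))]
0.2 [(np.float64(1.12), np.float64(-0.08)), (np.float64(1.24), np.float64(-0.07)), (np.float64(1.36), np.float64(-0.07)), (np.float64(1.61), np.float64(-0.06)), (np.float64(1.85), np.float64(-0.05)), (np.float64(2.1), np.float64(-0.04))]
0.4 [(np.float64(1.17), np.float64(-0.08)), (np.float64(1.29), np.float64(-0.07)), (np.float64(1.42), np.float64(-0.07)), (np.float64(1.66), np.float64(-0.06)), (np.float64(1.92), np.float64(-0.05)), (np.float64(2.19), np.float64(-0.04))]
0.6 [(np.float64(1.22), np.float64(-0.07)), (np.float64(1.34), np.float64(-0.07)), (np.float64(1.47), np.float64(-0.07)), (np.float64(1.72), np.float64(-0.06)), (np.float64(1.99), np.float64(-0.05)), None]
0.8 [(np.float64(1.26), np.float64(-0.07)), (np.float64(1.39), np.float64(-0.07)), (np.float64(1.52), np.float64(-0.07)), (np.float64(1.78), np.float64(-0.06)), (np.float64(2.07), np.float64(-0.05)), None]
0.9 [(np.float64(1.28), np.float64(-0.07)), (np.float64(1.41), np.float64(-0.07)), (np.float64(1.54), np.float64(-0.06)), (np.float64(1.82), np.float64(-0.06)), (np.float64(2.12), np.float64(-0.05)), None]
1.0 [(np.float64(1.3), np.float64(-0.07)), (np.float64(1.43), np.float64(-0.07)), (np.float64(1.57), np.float64(-0.06)), (np.float64(1.85), np.float64(-0.06)), (np.float64(2.17), np.float64(-0.05)), None]
```

```bash
python3 - <<'E' 2>/dev/null
from h import *
B=.011; a=np.pi/2
bot.line_to(tcp(c2w(lidp(-.097,.03,0)),a,B)+[0,0,.045],ori(a)); st()
r=bot.line_to(tcp(c2w(lidp(-.097,.03,0)),a,B),velocity=.06,until_force=6); st(r)
bot.command_gripper(.015,40); st('grip')
for th in np.linspace(0,.85,8)[1:]:
    a=np.radians(90+25*th/.85)
    bot.line_to(tcp(c2w(lidp(-.097,.03,th)),a,B),ori(a),velocity=.08)
    s=st('%.2f'%th)
    if np.linalg.norm(s['wrist_force'])>30: print('stop');break
grab('wrist','w5.png');grab('scene','s5.png')
E
```

```text
t13.2 [-0.0171  0.0004  0.1491] F [1.1 0.6 0.5] w0.0447
False t14.1 [-0.0168  0.0003  0.1052] F [ 0.  -0.2  2. ] w0.0449
grip t14.4 [-0.0167 -0.0003  0.1056] F [-2.7 -3.3  4.8] w0.0221
0.12 t14.7 [-0.0145 -0.      0.1159] F [-6.6 -2.2  2.3] w0.0225
0.24 t15.0 [-0.0093 -0.      0.1269] F [-7.1 -2.   2.8] w0.0226
0.36 t15.3 [-2.800e-03  1.000e-04  1.372e-01] F [-6.6 -1.1  3.4] w0.0224
0.49 t15.6 [4.800e-03 1.000e-04 1.466e-01] F [-6.7 -0.4  3.4] w0.0222
0.61 t15.9 [0.0131 0.0002 0.1552] F [-8.5  0.4  5.1] w0.0221
0.73 t16.2 [0.0223 0.0002 0.1628] F [-10.2   1.8   6.6] w0.0223
0.85 t16.5 [0.0324 0.0002 0.1692] F [-11.5   1.9   8.8] w0.0222
```

View pics/w5.png

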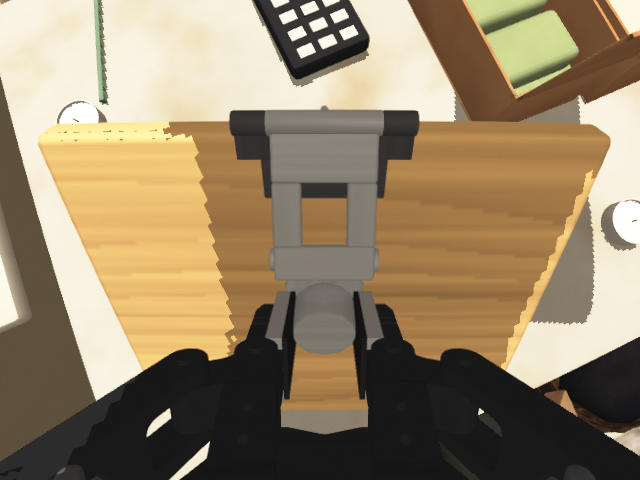

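View pics/s5.png

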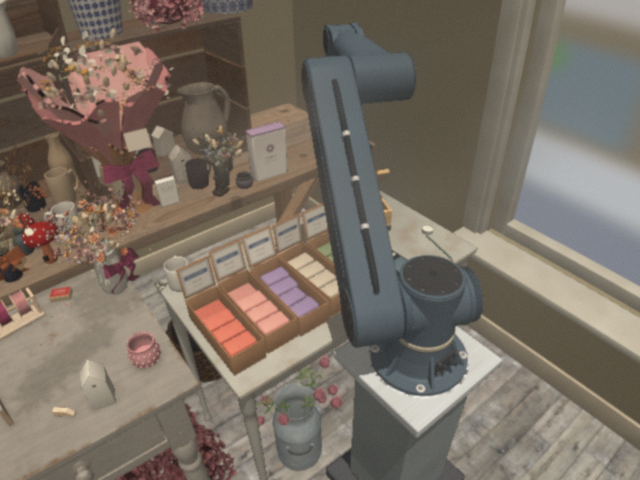

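```bash
python3 - <<'E' 2>/dev/null
from h import *
bot.command_gripper(.05,40); st('open')
a=np.radians(115)
x=np.cos(a)*np.array([np.cos(C['yaw']),np.sin(C['yaw']),0])-np.array([0,0,np.sin(a)])
p=bot.sense()['eef_pos']
bot.line_to(p-.09*x,velocity=.2); st()
bot.goto(c2w((-.06,0,.32)),ori(np.radians(75)))
bot.goto(c2w((-.20,0,.24)),ori(np.radians(60))); st()
bot.command_gripper(0,40)
s,im,d=grab('wrist','w6.png'); np.save('w6.npy',cloud('wrist',s,d))
s,im,d=grab('top','t6.png'); np.save('t6.npy',cloud('top',s,d))
E
```

```text
open t17.0 [0.0342 0.0005 0.1686] F [ 0.2 -0.9 -0.5] w0.0498
```

```bash
python3 - <<'E' 2>&1 | grep -v -i gimbal
from h import *
a=np.radians(115)
x=np.cos(a)*np.array([np.cos(C['yaw']),np.sin(C['yaw']),0])-np.array([0,0,np.sin(a)])
p=bot.sense()['eef_pos']
for L in (.02,.03,.04,.05,.06,.07,.09):
    for ad in (115,110,105,100):
        a2=np.radians(ad)
        q=bot.inverse_kinematics(p-L*x,ori(a2)); print(L,ad,None if q is None else np.round(q,2))
E
```

```text
0.02 115 [-0.45  0.88  0.89  2.02 -0.02 -0.05]
0.02 110 [-0.46  0.78  0.73  1.87 -0.02 -0.06]
0.02 105 [-0.46  0.7   0.59  1.73 -0.02 -0.06]
0.02 100 [-0.46  0.62  0.46  1.59 -0.01 -0.06]
0.03 115 [-0.45  0.89  0.95  2.06 -0.02 -0.05]
0.03 110 [-0.45  0.79  0.78  1.9  -0.02 -0.06]
0.03 105 [-0.46  0.7   0.63  1.76 -0.02 -0.06]
0.03 100 [-0.46  0.62  0.5   1.62 -0.01 -0.06]
0.04 115 [-0.45  0.91  1.01  2.11 -0.02 -0.05]
0.04 110 [-0.45  0.81  0.83  1.94 -0.02 -0.06]
0.04 105 [-0.46  0.71  0.67  1.79 -0.02 -0.06]
0.04 100 [-0.46  0.63  0.53  1.65 -0.01 -0.06]
0.05 115 [-0.45  0.94  1.09  2.16 -0.02 -0.05]
0.05 110 [-0.45  0.82  0.88  1.98 -0.02 -0.06]
0.05 105 [-0.46  0.73  0.72  1.82 -0.02 -0.06]
0.05 100 [-0.46  0.64  0.57  1.68 -0.01 -0.06]
0.06 115 [-0.45  0.97  1.17  2.21 -0.02 -0.05]
0.06 110 [-0.45  0.84  0.94  2.02 -0.02 -0.06]
0.06 105 [-0.46  0.74  0.76  1.86 -0.02 -0.06]
0.06 100 [-0.46  0.65  0.61  1.71 -0.01 -0.06]
0.07 115 None
0.07 110 [-0.45  0.86  1.    2.06 -0.02 -0.06]
0.07 105 [-0.46  0.75  0.81  1.89 -0.02 -0.06]
0.07 100 [-0.46  0.66  0.65  1.74 -0.01 -0.06]
0.09 115 None
0.09 110 [-0.45  0.91  1.17  2.17 -0.02 -0.05]
0.09 105 [-0.45  0.78  0.93  1.97 -0.02 -0.06]
0.09 100 [-0.46  0.68  0.75  1.81 -0.01 -0.06]
```

```bash
python3 - <<'E' 2>&1 | grep -v -i gimbal
from h import *
a=np.radians(115)
x=np.cos(a)*np.array([np.cos(C['yaw']),np.sin(C['yaw']),0])-np.array([0,0,np.sin(a)])
p=bot.sense()['eef_pos']
bot.line_to(p-.05*x,velocity=.2); st()
bot.line_to(c2w((.05,0,.30)),ori(np.radians(92)),velocity=.25); st()
bot.goto(c2w((-.08,0,.32)),ori(np.radians(75)))
bot.goto(c2w((-.20,0,.22)),ori(np.radians(58))); st()
bot.command_gripper(0,40)
s,im,d=grab('wrist','w6.png'); np.save('w6.npy',cloud('wrist',s,d))
s,im,d=grab('top','t6.png'); np.save('t6.npy',cloud('top',s,d))
E
```

```text
t17.4 [0.0559 0.0006 0.2129] F [-0.5  0.2 -0.5] w0.0499
 t18.2 [4.930e-02 1.000e-04 2.988e-01] F [ 0.8 -0.1 -0.2] w0.0498
 t19.7 [-0.198  -0.0004  0.2213] F [ 1.  -0.6  0.3] w0.0493
```

View pics/w6.png

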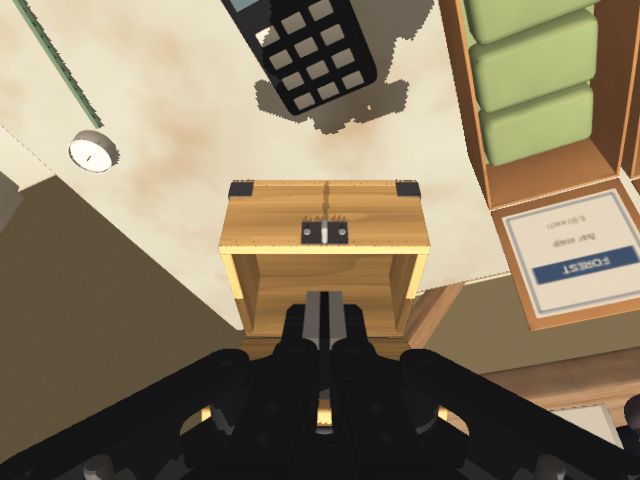

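View pics/t6.png

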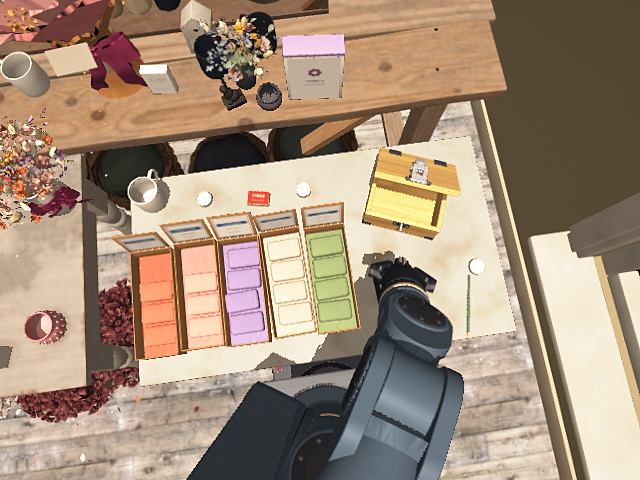

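```bash
python3 - <<'E' 2>&1 | grep -v -i gimbal
from h import *
W=np.load('t6.npy')
# lid angle
w=w2c(W); m=(abs(w[...,1])<.08)&(w[...,2]>.12)&(w[...,2]<.24)&(w[...,0]>-.06)&(w[...,0]<.09)&(abs(w[...,1])>.03)
P=w[m]; k=np.polyfit(P[:,0],P[:,2],1); print(len(P),'lid angle',-np.arctan(k[0]))
w1=np.zeros(1)
for th in (.75,.85,1.1,1.3,1.57,1.85):
    for off in (.04,.012):
        r=[ad for ad in range(25,75,5) if bot.inverse_kinematics(c2w(lidp(-.13,-off,th)),ori(np.radians(ad))) is not None]
        print(th,off,lidp(-.13,-off,th).round(3),r)
E
```

```text
1196 lid angle 0.7614182500300022
0.75 0.04 [-0.042  0.     0.145] [40, 45, 50, 55, 60, 65, 70]
0.75 0.012 [-0.023  0.     0.166] [35, 40, 45, 50, 55, 60, 65, 70]
0.85 0.04 [-0.036  0.     0.157] [35, 40, 45, 50, 55, 60, 65, 70]
0.85 0.012 [-0.015  0.     0.176] [35, 40, 45, 50, 55, 60, 65, 70]
1.1 0.04 [-0.015  0.     0.184] [30, 35, 40, 45, 50, 55, 60, 65, 70]
1.1 0.012 [0.01  0.    0.196] [30, 35, 40, 45, 50, 55, 60, 65, 70]
1.3 0.04 [0.007 0.    0.201] [30, 35, 40, 45, 50, 55, 60, 65, 70]
1.3 0.012 [0.034 0.    0.208] [25, 30, 35, 40, 45, 50, 55, 60, 65, 70]
1.57 0.04 [0.04  0.    0.216] [25, 30, 35, 40, 45, 50, 55, 60, 65, 70]
1.57 0.012 [0.068 0.    0.216] [25, 30, 35, 40, 45, 50, 55, 60, 65, 70]
1.85 0.04 [0.077 0.    0.222] [25, 30, 35, 40, 45, 50, 55, 60, 65, 70]
1.85 0.012 [0.104 0.    0.214] [25, 30, 35, 40, 45, 50, 55, 60, 65, 70]
```

```bash
python3 - <<'E' 2>&1 | grep -v -i gimbal
from h import *
a=np.radians(45)
bot.line_to(c2w((-.14,0,.19)),ori(a),velocity=.2); st()
bot.line_to(c2w(lidp(-.13,-.035,.76)),ori(a),velocity=.12,until_force=8); st('under')
for th in (.85,1.0,1.15,1.3,1.45,1.6,1.7,1.78):
    off=.011 if th<1.4 else .007
    r=bot.line_to(c2w(lidp(-.13,-off,th)),ori(a),velocity=.08); s=st('%.2f'%th)
    if np.linalg.norm(s['wrist_force'])>14: print('stop');break
else:
    r=bot.line_to(c2w(lidp(-.13,0.004,1.88)),ori(a),velocity=.04,until_force=6); st(r)
grab('top','t7.png')
E
```

```text
t21.0 [-0.1403  0.      0.1899] F [-0.  -0.3  0.5] w0.0005
under t22.0 [-0.0388  0.0003  0.1503] F [-0.1 -0.2 -0.1] w-0.0001
0.85 t22.6 [-0.0142  0.0003  0.1766] F [0.8 0.4 0.5] w-0.0001
1.00 t23.0 [0.0009 0.0003 0.1898] F [0.7 0.2 0.5] w0.0000
1.15 t23.4 [0.0172 0.0003 0.2005] F [-0.4  0.2 -0.3] w0.0002
1.30 t23.8 [0.035  0.0003 0.2086] F [0.8 0.6 0.2] w0.0001
1.45 t24.2 [0.0577 0.0003 0.2144] F [-0.5  0.5  1.3] w-0.0003
1.60 t24.6 [0.0773 0.0003 0.2163] F [0.  0.3 1.6] w-0.0003
1.70 t25.0 [0.0904 0.0003 0.2159] F [ 0.5  0.3 -0.7] w0.0003
1.78 t25.2 [0.1005 0.0003 0.2146] F [-0.2 -0.7 -0.1] w-0.0002
True t25.7 [0.1139 0.0003 0.2111] F [-6.8  3.6  8.7] w-0.0002
```

View pics/t7.png

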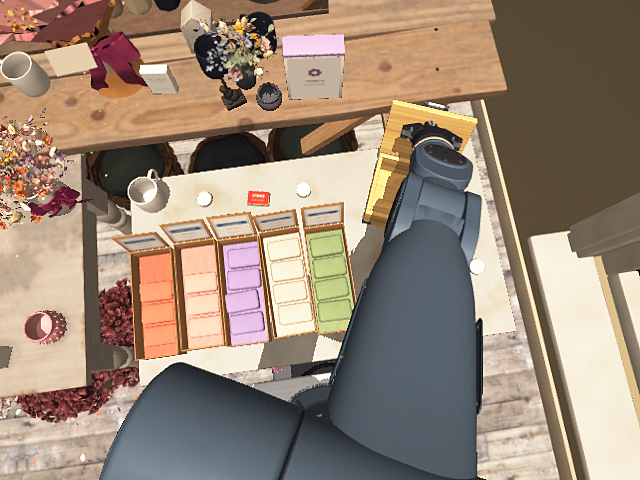

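```bash
python3 - <<'E' 2>&1 | grep -v -i gimbal
from h import *
a=np.radians(45)
bot.line_to(c2w((.02,0,.235)),ori(a),velocity=.2)
bot.line_to(c2w((-.13,0,.30)),ori(np.radians(65)),velocity=.3); st()
y=np.radians(-12.8)
bot.goto([.58,.095,.26],ori(np.pi/2,1,y)); 
bot.command_gripper(.072,30); st()
print(bot.sense()['q'])
s,im,d=grab('wrist','w8.png'); np.save('w8.npy',cloud('wrist',s,d))
s,im,d=grab('top','t8.png'); np.save('t8.npy',cloud('top',s,d))
E
```

```text
t27.2 [-0.1291 -0.      0.2992] F [-0.1  0.3 -0.8] w-0.0000
 t29.2 [-0.1053  0.3569  0.26  ] F [-0.9  0.4  0.3] w0.0722
[1.62375759e-01 3.41687061e-01 2.05997755e-01 1.43513282e+00
 1.25541506e-05 3.85784581e-01]
```

View pics/w8.png

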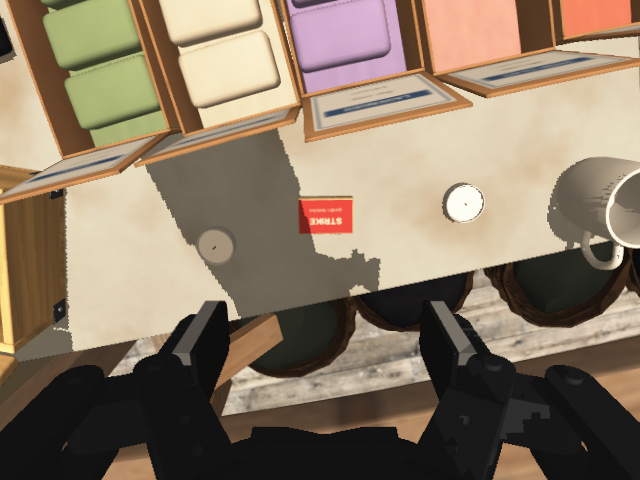

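View pics/t8.png

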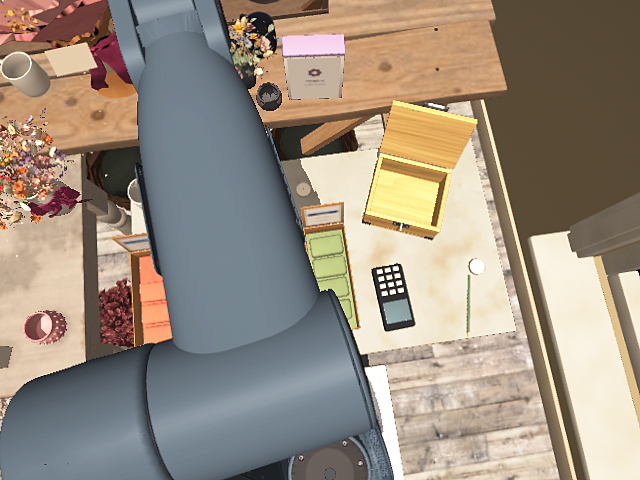

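```bash
python3 - <<'E' 2>&1 | grep -v -i gimbal
from h import *
s=bot.sense()
c=px2plane('wrist',s,[[299,199],[352,197],[354,232],[301,234]],.016); print(c.round(4),c.mean(0).round(4))
e=c[1]-c[0]; e2=c[2]-c[3]; print(np.linalg.norm(e),np.linalg.norm(c[3]-c[0]),np.degrees(np.arctan2(e[1],e[0])),np.degrees(np.arctan2(e2[1],e2[0])))
W=np.load('top0.npy')
k=(W[...,2]>.03)&(W[...,0]>.63)&(W[...,1]<.3)&(W[...,1]>-.15); P=W[k]
for zl in (.05,.1,.15,.2,.25,.3): 
    b=P[abs(P[:,2]-zl)<.03]; print(zl,len(b),b[:,0].min() if len(b) else '')
W8=np.load('w8.npy'); k=(W8[...,2]>.06)&(W8[...,2]<.2)&(W8[...,1]>.02)&(W8[...,1]<.17)&(W8[...,0]<.56); P=W8[k]; print('card max x',np.percentile(P[:,0],[50,95,99.5,100]),P[P[:,0].argmax()])
for sg in (1,-1):
    q=bot.inverse_kinematics([c.mean(0)[0],c.mean(0)[1],.012],ori(np.pi/2,sg,np.radians(-12.8))); print(sg,q)
w=w2c(W8)
E
```

```text
[[0.5779 0.0696 0.016 ]
 [0.5873 0.1205 0.016 ]
 [0.6225 0.1153 0.016 ]
 [0.6129 0.0631 0.016 ]] [0.6001 0.0921 0.016 ]
0.051769039192040164 0.03561935740415128 79.44599709980707 79.49971539085026
0.05 0 
0.1 637 0.7298047419932225
0.15 15228 0.7286549398711673
0.2 4306 0.752006264059322
0.25 3337 0.7680882309237799
0.3 4003 0.754698583039088
card max x [0.50446532 0.51807099 0.51969303 0.52030861] [0.52030861 0.16482163 0.16813939]
1 [ 0.1522925   0.5231889  -0.16810362  0.87950381  0.          0.37569464]
-1 [ 0.1522925   0.5231889  -0.16810362  0.87950381  0.         -2.76589801]
```

```bash
python3 - <<'E' 2>&1 | grep -v -i gimbal
from h import *
y=np.radians(-10.6); o=ori(np.pi/2,-1,y)
bot.goto([.599,.092,.2],o); st()
bot.line_to([.599,.092,.04],velocity=.15)
r=bot.line_to([.599,.092,-.002],velocity=.04,until_force=5); st(r)
bot.command_gripper(.04,20); s=st('grip'); print(s['eef_pos'])
grab('wrist','w9.png')
E
```

```text
t32.0 [-0.0866  0.3615  0.2   ] F [ 0.4 -0.6  0.3] w0.0722
False t34.4 [-0.0864  0.3615 -0.0017] F [ 0.2 -0.2  0.2] w0.0723
grip t34.7 [-0.0864  0.3616 -0.0016] F [-0.5 -0.5  2.9] w0.0542
[ 0.59926051  0.0920417  -0.00160966]
```

View pics/w9.png

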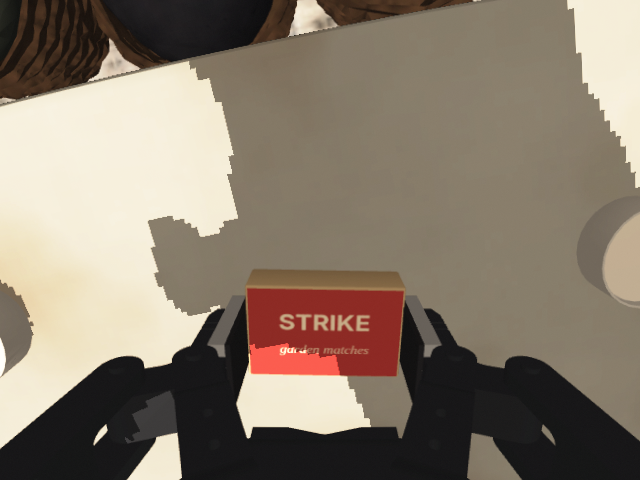

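```bash
python3 - <<'E' 2>&1 | grep -v -i gimbal
from h import *
o=ori(np.pi/2,-1,np.radians(-36))
bot.line_to([.599,.092,.28],velocity=.25); st()
p=c2w((-.015,0,.28)); print(bot.inverse_kinematics(p,o))
bot.goto(c2w((-.10,.16,.30)),o); st()
bot.line_to(p,o,velocity=.2); st()
grab('wrist','w10.png')
E
```

```text
t36.0 [-0.087   0.3611  0.2787] F [ 0.2 -0.5 -0.5] w0.0543
[-0.47287832  0.34593207  0.26278593  1.48765019  0.         -2.98615245]
 t36.9 [-0.0998  0.1606  0.2996] F [-0.4  1.  -0.5] w0.0547
 t37.9 [-0.0153  0.001   0.2801] F [-0.  -0.  -0.1] w0.0544
```

View pics/w10.png

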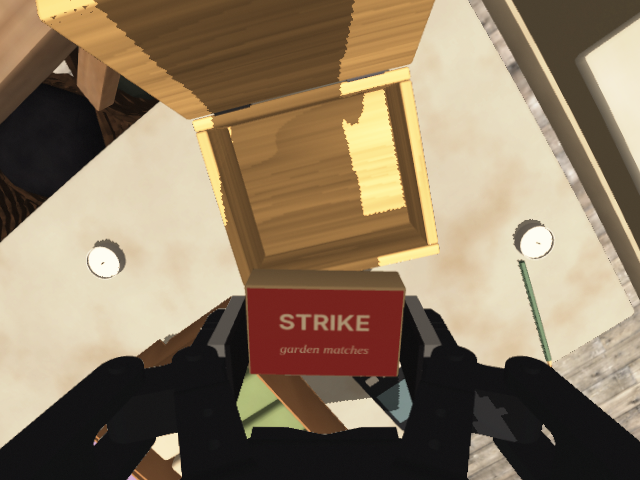

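The box is held over the open chest, whose mouth corners are at (205,125), (408,75) and (435,250). I'll lower it now.

```bash
python3 - <<'E' 2>&1 | grep -v -i gimbal
from h import *
bot.line_to(c2w((-.015,0,.05)),velocity=.15,until_force=6); st()
r=bot.line_to(c2w((-.015,0,.0085)),velocity=.04,until_force=4); st(r)
bot.command_gripper(.075); st('rel')
bot.line_to(c2w((-.015,0,.28)),velocity=.2); st()
bot.goto(c2w((-.16,.1,.32)),ori(np.pi/2,-1,np.radians(-36)));
grab('wrist','w11.png')
bot.movej([-1.222,.238,-.013,1.319,0,-1.571]); st()
s,im,d=grab('top','t11.png'); np.save('t11.npy',cloud('top',s,d))
E
```

```text
t39.7 [-0.0145 -0.      0.0507] F [-0.6 -0.2 -0.5] w0.0545
False t40.8 [-0.0148 -0.      0.0088] F [0.2 0.4 0.5] w0.0545
rel t41.2 [-0.0149 -0.      0.0086] F [-0.1 -0.   0.3] w0.0751
 t42.7 [-0.0154  0.      0.279 ] F [-0.3  0.5 -0.3] w0.0751
 t45.2 [-0.2482 -0.3401  0.2316] F [0.  0.5 0.9] w0.0749
```

View pics/w11.png

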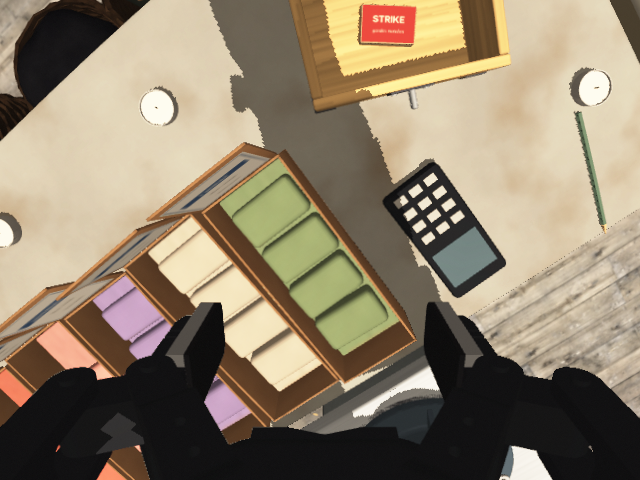

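View pics/t11.png

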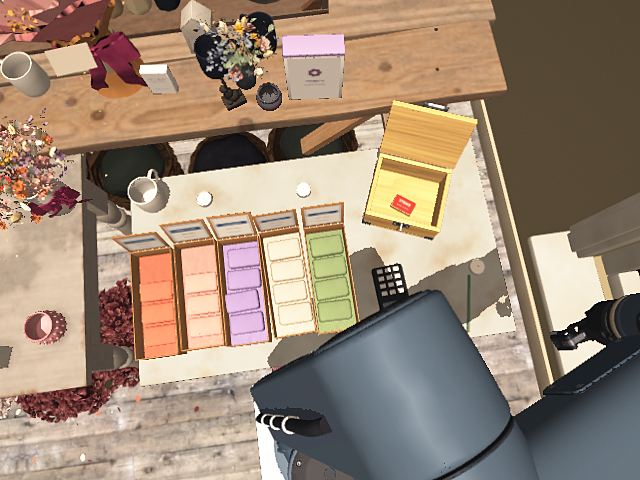

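The matchbox is in the chest at (402,204), the lid is open, and the bystanders look unmoved. I'll check the numbers before handing in.

```bash
python3 - <<'E' 2>&1 | grep -v -i gimbal
from h import *
A=cv2.imread('pics/top0.png');B=cv2.imread('pics/t11.png')
D=(np.abs(A.astype(int)-B).sum(2)>60).astype('uint8'); n,l,S,c=cv2.connectedComponentsWithStats(D)
print([tuple(r) for r in S[1:] if r[4]>12])
w=w2c(np.load('t11.npy')); m=(abs(w[...,1])<.08)&(w[...,2]>.11)&(w[...,2]<.23)&(w[...,0]>.07)&(w[...,0]<.16)
P=w[m]; k=np.polyfit(P[:,2],P[:,0],1); print(len(P),'lid',np.pi/2+np.arctan(k[0]))
o=np.hstack([A[130:250,350:470],B[130:250,350:470]]); cv2.imwrite('pics/cmp.png',cv2.resize(o,None,fx=3.3,fy=3.3,interpolation=cv2.INTER_CUBIC))
E
```

```text
[(np.int32(362), np.int32(100), np.int32(116), np.int32(138), np.int32(7095)), (np.int32(246), np.int32(191), np.int32(25), np.int32(16), np.int32(342)), (np.int32(425), np.int32(236), np.int32(8), np.int32(5), np.int32(22)), (np.int32(493), np.int32(305), np.int32(9), np.int32(13), np.int32(31)), (np.int32(584), np.int32(310), np.int32(5), np.int32(6), np.int32(18)), (np.int32(462), np.int32(324), np.int32(5), np.int32(7), np.int32(15)), (np.int32(548), np.int32(327), np.int32(23), np.int32(26), np.int32(136)), (np.int32(567), np.int32(326), np.int32(17), np.int32(25), np.int32(122)), (np.int32(467), np.int32(332), np.int32(8), np.int32(12), np.int32(19)), (np.int32(600), np.int32(343), np.int32(6), np.int32(6), np.int32(13)), (np.int32(482), np.int32(357), np.int32(16), np.int32(27), np.int32(33)), (np.int32(497), np.int32(385), np.int32(12), np.int32(17), np.int32(36)), (np.int32(291), np.int32(408), np.int32(11), np.int32(2), np.int32(18)), (np.int32(279), np.int32(415), np.int32(11), np.int32(20), np.int32(38)), (np.int32(290), np.int32(416), np.int32(10), np.int32(4), np.int32(13)), (np.int32(267), np.int32(419), np.int32(4), np.int32(8), np.int32(13)), (np.int32(284), np.int32(420), np.int32(5), np.int32(11), np.int32(19))]
2800 lid 1.853398295850514
```

View pics/cmp.png

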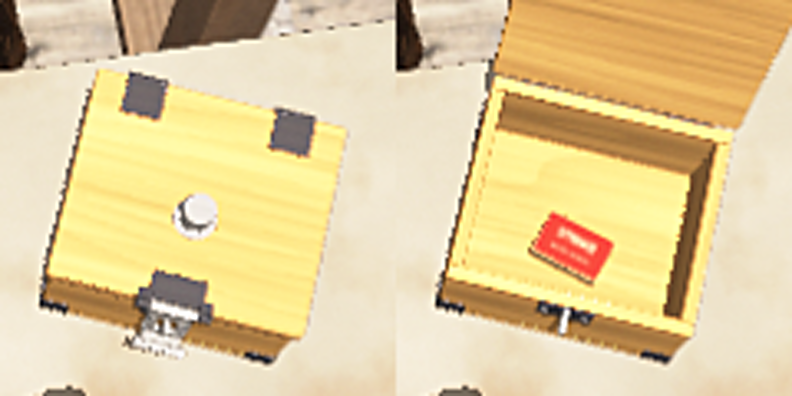

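```bash
python3 -c "
from workcell import bot
bot.wait(0.3); print(bot.sense()['time']); bot.sign_off()"
```

```text
45.5083
the job is handed in; nothing more can be done
```

The matches are in the chest, the lid stands fully open, and I handed the job in at 45.5 s of the 72 s allowed.

- **Hasp:** I pinched it by its lip, swung it off the staple and pressed it back over the lid until it met resistance at about its stop.
- **Lid:** I raised it part-way by the knob, then pushed it from underneath until it met its stop. It measured 1.85 rad in the last top view.
- **Matchbox:** I lifted it from behind the soap boxes and released it just above the chest floor. The last pictures show it lying inside.
- **Chest and other objects:** in the last top view the chest's front corners were at the same pixels as at the start. The only differences on the table were the opened chest and the spot the matchbox came from. The others, around the arm, I put down to the robot itself.

**Not fully checked:**
- While I raised the lid by the knob, the wrist force reached about 15 N, with roughly 11 N of it horizontal. That is near what would make the chest slide, but the later pictures show no shift.
- After the lid opened, the hasp was behind it, so I could not see it again. It was still folded back at part-lift.

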